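Ready the tamping stand

ROBOT

A 6-joint arm with a two-finger parallel gripper is mounted at the origin on a cart in front of the work surface, level with it; the furniture and walls round the work are solid. World frame = base frame: x ahead of the robot, y to its left, z up, the work surface at z = 0. Lengths are in mm, angles in degrees, forces in N, time in s.
With the tool pointing down it reaches from about 300 to 850 mm from the base axis. Payload 4.2 kg.
Tool frame: the origin (TCP) lies midway between the tips of the shut fingers; the grasp point (between the pads) lies 19 mm behind it; z points along the fingers, y is the line along which they close (so a half turn about z gives the same grasp; the last joint's range is limited). The gripper opens to 91 mm and grips with 3 to 60 N. Pads are 32 mm wide; open, the fingers measure 118 mm over their backs; the gripper's body (76 mm by 178 mm) begins 60 mm behind the grasp point.
Start: joints at [-73.797, 18.312, 89.639, -0, 72.044, -1.146], TCP at [171.465, -548.856, 213.976] pointing down, gripper open.
Joint ranges: [-177.97, 177.97], [-48.28, 115.42], [12.27, 149.76], [-77.06, 257.06], [2.81, 150.46], [-146.56, 146.56]. Speed limits (degrees/s): [147.25, 147.25, 180, 180, 180, 180].

INTERFACE

Orientations are given as [roll, pitch, yaw] about the fixed x, y, z axes, in that order (R = Rz(yaw) Ry(pitch) Rx(roll)).
In Python, from workcell import env gives the robot as it stands.
- The arm moves only by the tool jog_arm, never from a script. Its argument "steps" is one flat list of numbers, 5 for each row, row after row: the closure, from 0 (fully open) to 1 (shut), then the shift along the tool's x, y, z in cm, then the turn about the tool's z in degrees. A call has 1 to 20 rows; each row is the pose to reach, as a shift and turn from the pose commanded when the call began, along the tool's axes at that moment; what a row does not reach only later rows make up. A row lasts 1/10 s, in which the tool goes at most 50 mm and 8.59 degrees, less where a joint would pass 70% of its speed; a pose out of reach is approached as far as the arm can. A call with a gripper value outside its range is refused whole. The fingers move at their own pace and stop on an object; "force" is the grip in N (left out, the last holds). Time passes only in rows, so rows that repeat a pose let the fingers close. It gives the time, the measured TCP pose, the force and the opening at its end, in the units of the state.
- env.state(): the state, without advancing time (a new reading comes with each control period).
- env.grab_frame(name): name is "scene" or "top" or "wrist"; returns the picture (480x640x3 uint8, red, green, blue); there is no depth.
- env.camera_params(name): a dict with "fx", "fy", "cx", "cy" (pixels), "R" (3x3) and "t" (3): a world point X has camera coordinates R X + t. Camera axes: x right, y down, z forward; pixel columns grow to the right and rows downward; lengths in mm; the calibration is good to about 2 mm. The wrist camera is an equidistant fisheye: a pixel r from the principal point sees the ray r / f radians off the axis. A picture is of the moment at which its call begins: read the wrist's pose just before it. camera_params takes no time and is no camera call; for the wrist camera it gives the pose at the moment of the call.
- env.job_done(): hands the job in, once; it reports no verdict.
The state is a dict: "time_s": time; "qpos": joint angles; "qvel": joint speeds; "effort": joint torques, N m; "ee_pos": TCP position; "ee_rot": TCP orientation; "force": force on the tool from outside, world axes, zero at the start; "torque": the same for the moment, N m; "gripper_width": finger opening in mm.
Only numpy, scipy, OpenCV 4.12 (cv2) and the standard library are available. Lean on these libraries where they do the work, as an engineer would, in place of code of your own. Each camera call takes 0.05 s, during which the arm holds its last target. There are 200 camera calls.

TASK

Get the tamping stand ready for the next coffee: set the portafilter in the raised steel fork, right back and level, with its handle pointing straight out of the fork's open front, and stand the tamper upright on the small round rest beside the fork. Lower them into place rather than dropping them, and leave the other things on the counter where they are.

Things in the scene. Friction and masses are not known exactly. Their poses are not given: they have to be found in the camera images.
- portafilter: steel portafilter without spouts, lying level, head open upward, 191 mm long, 0.38 kg. Origin: centre of the head's underside; z up; round dark wooden handle along -x (x -53 to -149 mm, 24-28 mm thick, axis at z 18), neck 13 mm thick. Cup 60 mm wide, z 0-26; collar 78 mm wide, z 26-36, two lugs at +-y out to 45 mm. Balances 9 mm from the head's axis, on the handle side
- portafilter_grip (a point): middle of the thick front part of the portafilter's handle, on the handle's axis, 68 mm from the head's axis, 18 mm above the underside; the handle is 27 mm thick here; axes as the portafilter's
- portafilter_collar (a point): centre of the underside of the portafilter's collar, 26 mm above the head's underside: this face rests on the fork; axes as the portafilter's
- tamping_stand: fixed tamping stand: dark wooden base 135 mm (x) by 225 mm (y), 20 mm high; on its -y side a steel column carries the horseshoe fork, on its +y side a post carries the round tamper rest. Origin: centre of the base's underside; z up; the fork opens towards -x
- fork_seat (a point): centre of the fork's horseshoe at its flat top, 90 mm above the counter; axes as the stand's. Bar 10 mm wide, 6 thick: half circle of 34 mm inner radius at +x, then straight prongs at y +-34 to +-44 mm ending at x -31 mm; open at -x. The portafilter's cup hangs inside, collar and lugs rest on top. Column 54 mm behind (+x)
- tamper: coffee tamper standing on the counter: round steel base 58 mm across with a brown wooden handle above, 82 mm high. Origin: centre of its underside; z up along its axis. Base 22 mm high; handle 22 to 36 mm thick, widest about 65 mm above the underside: grip it there. 0.42 kg
- tamper_rest (a point): centre of the top of the round tamper rest, 58 mm above the counter, 117 mm to the +y side of the fork's centre: a disc with a lip 3 mm high, 66 mm across inside; axes as the stand's
- espresso_cup: white espresso cup with handle, 64 mm across, 54 mm high, a bystander near the tamper; origin: centre of its underside
- kitchen_timer: wind-up kitchen timer, 65 mm across, 54 mm high, a bystander behind the stand; origin: centre of its underside
- jigger: small steel jigger standing on end, 34 mm across, 67 mm high, a bystander; origin: centre of its underside
- lemon: yellow lemon, 77 by 51 by 52 mm, a bystander on the front of the counter; origin: centre of its underside
Not all that is in view belongs to the job. Leave any green or purple look-alike of the tamper alone.

How it is judged:
By the outcome, as a careful person would: the job done as asked, in the order asked, and still so for the second after the job is handed in, with the robot touching nothing.
It also fails if it takes over 54 s, if anything falls off the work surface, if the arm or the gripper's body presses on something with over 40 N, if the wrist force passes 120 N, or if a joint passes its speed limit or range.

## Working session

There is one attempt and no reset: what is moved stays moved. The work goes in short steps, Python scripts to look and compute and a tool call to move; the robot and the scene stay as the last step left them, time stands still between calls to the robot, and variables do not carry over. Pictures are saved under pics/ and viewed, on a budget of 10 in all, crops included, one or two more only if the job needs it, and the job is handed in when it is done.

Besides the shell and the picture viewer there is one more tool, called after "Call:" as a command line: name --argument value ..., lists and objects as JSON in quotes. jog_arm: Moves the arm, as the interface text tells. Its arguments: {"type":"object","properties":{"steps":{"type":"array","items":{"type":"number"}},"force":{"type":"number"}},"required":["steps"]}

```bash
mkdir -p pics; python3 - <<'E'
from workcell import env
import cv2
for n in ("scene","top"):
    f=env.grab_frame(n); cv2.imwrite(f"pics/{n}0.png",f[:,:,::-1])
    c=env.camera_params(n); print(n,{k:(v if not hasattr(v,'tolist') else v.tolist()) for k,v in c.items()})
print(env.state())
E
```

```text
scene {'fx': 568.8577259444296, 'fy': 568.8577259444296, 'cx': 317.1374530069705, 'cy': 243.92872951735816, 'R': [[-0.6807600687773551, -0.7324294425519353, 0.010622638152200704], [-0.5110483099476546, 0.4645070825068267, -0.72323080354797], [0.5247812436224233, -0.49777533284008535, -0.6905247022069851]], 't': [418.6866382718052, 323.6375464552204, 1138.5850791760174]}
top {'fx': 495.1389008775488, 'fy': 495.1389008775488, 'cx': 323.3215503979101, 'cy': 233.55679615796944, 'R': [[0.018606483724147655, -0.9997602186393728, 0.011545734691939777], [-0.989471655683047, -0.02007023232939074, -0.1433283934679166], [0.14352575156839514, -0.00875733980144178, -0.9896078352743218]], 't': [29.96610751021748, 598.9127588681736, 1212.2380447685573]}
{'time_s': 0.1, 'qpos': array([-7.37997964e+01,  1.83483663e+01,  8.96998396e+01,  2.25348041e-03,
        7.20438595e+01, -1.14673559e+00]), 'qvel': array([ 0.11943816, -0.00794143, -0.23311155, -0.16571911, -0.06573601,
       -0.04838965]), 'effort': array([ 1.71126853e-04, -4.13333559e+01, -2.32510453e+01,  7.28410226e-02,
        4.22157417e-02, -5.91496268e-05]), 'ee_pos': array([ 171.31831366, -548.40921838,  213.19759326]), 'ee_rot': array([-1.79907996e+02, -3.98467344e-03,  1.73462396e+01]), 'force': array([-0.07452728,  1.04893974, -0.07538373]), 'torque': array([0.00508624, 0.05488182, 0.02649447]), 'gripper_width': 91.34854812098884}
```

View pics/scene0.png

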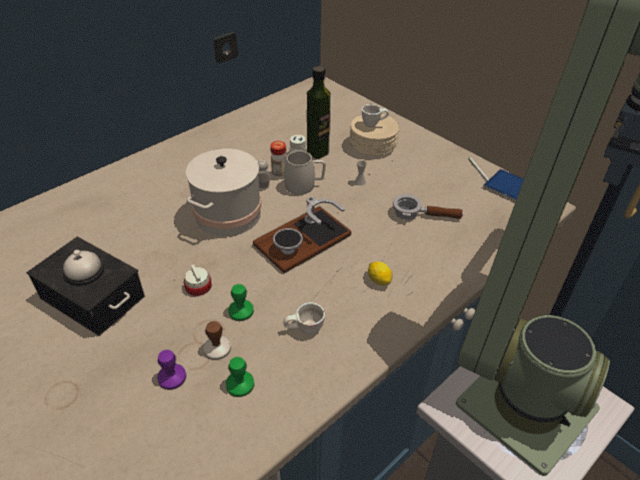

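View pics/top0.png

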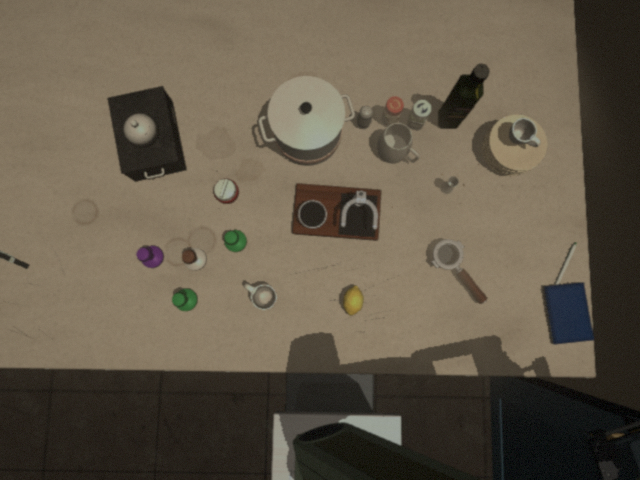

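Scene and top views show the stand near top (337,212) with the fork open towards the image bottom. The portafilter head is at (447,254) with its handle end at (485,300), and the brown tamper is at (192,258) between green and purple look-alikes. Next I'll take colour-mask measurements and one enlarged composite.

```bash
cat > h.py <<'E'
import numpy as np, cv2
from workcell import env
def rays(c,uv,fish=False):
    uv=np.atleast_2d(np.asarray(uv,float)); R=np.array(c['R']);t=np.array(c['t'])
    a=(uv-[c['cx'],c['cy']])/[c['fx'],c['fy']]
    if fish:
        r=np.linalg.norm(a,axis=1,keepdims=True)+1e-12
        d=np.hstack([a/r*np.sin(r),np.cos(r)])
    else: d=np.hstack([a,np.ones((len(a),1))])
    return -R.T@t, d@R
def plane(c,uv,z,fish=False):
    o,d=rays(c,uv,fish); return o+d*((z-o[2])/d[:,2:3])
def proj(c,X,fish=False):
    p=np.atleast_2d(X)@np.array(c['R']).T+np.array(c['t'])
    if fish:
        n=np.linalg.norm(p[:,:2],axis=1,keepdims=True)+1e-12
        a=p[:,:2]/n*np.arctan2(n,p[:,2:])
    else: a=p[:,:2]/p[:,2:]
    return a*[c['fx'],c['fy']]+[c['cx'],c['cy']]
def blobs(m,amin=30):
    n,l,s,ce=cv2.connectedComponentsWithStats(m.astype(np.uint8))
    return [(s[i],ce[i],l==i) for i in range(1,n) if s[i,4]>=amin]
E
python3 - <<'E'
from h import *
T=env.camera_params("top"); S=env.camera_params("scene")
f=cv2.imread("pics/top0.png"); g=cv2.imread("pics/scene0.png")
hsv=cv2.cvtColor(f,cv2.COLOR_BGR2HSV)
m=(hsv[...,0]<12)&(hsv[...,1]>110)&(hsv[...,2]>25)
for s,ce,l in blobs(m,25):
    y,x=np.nonzero(l); r=cv2.minAreaRect(np.c_[x,y].astype(np.float32))
    print(s,ce.round(1),[np.round(v,1) for v in r])
    if s[4]>1000: print('base corners',plane(T,cv2.boxPoints(r),20).round(1).tolist())
    elif s[4]<700: print(' z18',plane(T,cv2.boxPoints(r),18).round(1).tolist(),'c z65',plane(T,[ce],65).round(1))
hs=cv2.cvtColor(g,cv2.COLOR_BGR2HSV); m=(hs[...,0]<12)&(hs[...,1]>110)&(hs[...,2]>25)
for s,ce,l in blobs(m,25): print('S',s,ce.round(1),plane(S,[ce],60).round(1), plane(S,[ce],18).round(1))
a=cv2.resize(f[175:245,285:385],(400,280),interpolation=2); b=cv2.resize(f[230:310,420:500],(400,400),interpolation=2)[:280]
c=cv2.resize(f[235:291,160:240],(400,280),interpolation=2); d=cv2.resize(g[190:260,270:370],(400,280),interpolation=2)
cv2.imwrite("pics/comp.png",np.vstack([np.hstack([a,b]),np.hstack([c,d])]))
E
```

```text
[387  97  16  16 189] [394.5 104.7] [array([394.5, 104.5]), array([15., 15.]), np.float64(90.0)]
 z18 [[977.5, -123.5, 18.0], [978.5, -164.0, 18.0], [936.0, -163.8, 18.0], [935.1, -123.5, 18.0]] c z65 [[ 936.2 -136.5   65. ]]
[ 293  184   64   53 1140] [320.8 207.3] [array([324.2, 210.4]), array([60.1, 49.3]), np.float64(4.4)]
base corners [[602.1, 121.4, 20.0], [732.4, 115.1, 20.0], [723.4, -42.1, 20.0], [593.2, -33.5, 20.0]]
[219 186  19  17  55] [231.3 197.4] [array([230.4, 196.4]), array([ 9. , 22.2]), np.float64(50.5)]
 z18 [[684.6, 314.8, 18.0], [723.2, 272.0, 18.0], [704.8, 256.2, 18.0], [666.5, 299.0, 18.0]] c z65 [[682.2 274.6  65. ]]
[367 190  13   5  42] [373.1 192.4] [array([373., 192.]), array([ 4., 12.]), np.float64(90.0)]
 z18 [[719.5, -71.0, 18.0], [720.2, -102.5, 18.0], [709.5, -102.5, 18.0], [708.8, -71.0, 18.0]] c z65 [[702.5 -82.   65. ]]
[340 235  26   4  46] [353.2 236.2] [array([352.5, 236.1]), array([25.2,  2.1]), np.float64(5.2)]
 z18 [[596.3, -1.6, 18.0], [601.8, -2.0, 18.0], [597.1, -67.0, 18.0], [591.7, -66.5, 18.0]] c z65 [[589.8 -32.6  65. ]]
S [270 141  16  14 164] [277.8 147.2] [[ 961.  -161.8   60. ]] [[1009.6 -200.7   18. ]]
S [315 207  28  19  58] [327.4 214.5] [[641.8 -60.1  60. ]] [[676.5 -94.5  18. ]]
S [427 206  35  12 204] [444.6 211.2] [[ 446.7 -294.9   60. ]] [[ 472.8 -339.6   18. ]]
S [ 253  213   98   59 1146] [293.4 246.2] [[612.3  82.   60. ]] [[645.7  53.8  18. ]]
S [184 277  27  19 149] [198.5 288.3] [[652.7 329.   60. ]] [[687.9 311.7  18. ]]
S [206 322  16  24 162] [213.5 331. ] [[532.  374.2  60. ]] [[561.8 358.8  18. ]]
```

View pics/comp.png

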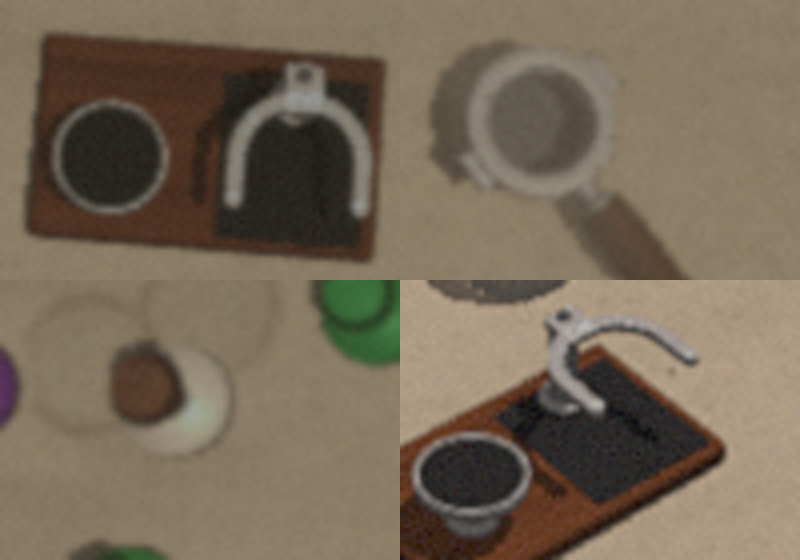

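The composite shows the rest's lip circle at top (312.5,214) and the fork prong ends at about (343.8,226.8) and (375,228.3). The portafilter rim centre is at (448.2,254.4), and the tamper has its handle top at (189.4,255.8) and base at (196.6,259).

```bash
python3 - <<'E'
from h import *
T=env.camera_params("top"); S=env.camera_params("scene")
c=plane(T,[(296.5,184),(381,190),(377.5,240),(292,233)],20)
print('base',c.round(1).tolist(),c.mean(0).round(1)); 
u=c[0]-c[1]+c[3]-c[2]; v=c[0]-c[3]+c[1]-c[2]
print('yaw from y',np.degrees(np.arctan2(-u[0],u[1])),'from x',np.degrees(np.arctan2(v[1],v[0])), np.linalg.norm(u)/2,np.linalg.norm(v)/2)
rest=plane(T,[(312.5,214)],61);print('rest',rest, 'scene', plane(S,[(270+72/4,190+(476-280)/4)],61))
pr=plane(T,[(343.75,226.75),(375,228.25)],88);print('prongs(round end edges)',pr)
prS=plane(S,[(270+(600-400)/4,190+(407-280)/4),(270+(693-400)/4,190+(357-280)/4)],88);print(prS)
print('pf rim',plane(T,[(448.2,254.4)],36))
f=cv2.imread("pics/top0.png");hsv=cv2.cvtColor(f,cv2.COLOR_BGR2HSV)
m=(hsv[...,0]<14)&(hsv[...,1]>85); m[:265]=0;m[:,:450]=0;m[310:]=0;m[:,500:]=0
y,x=np.nonzero(m);print(len(x));b=cv2.boxPoints(cv2.minAreaRect(np.c_[x,y].astype(np.float32)));print(b,plane(T,b,20).round(1).tolist(),plane(T,[(x.mean(),y.mean())],20))
p=plane(S,[(444.6,211.2)],20);print('handle S',p)
print('tamper top',plane(T,[(189.4,255.8)],75),'base',plane(T,[(196.6,259)],20),'S',plane(S,[(213.5,326)],75))
E
```

```text
base [[731.2, 114.1, 20.0], [719.9, -107.5, 20.0], [587.6, -98.7, 20.0], [601.4, 122.2, 20.0]] [660.    7.5  20. ]
yaw from y -3.2504111513867158 from x -3.705981055732826 221.59454097649572 131.33001277059577
rest [[644.68158377  69.86613351  61.        ]] scene [[639.42068555  75.72240148  61.        ]]
prongs(round end edges) [[609.54348452  -7.71207216  88.        ]
 [607.38891633 -84.34650588  88.        ]]
[[611.23933918  -4.8275167   88.        ]
 [606.5706322  -80.88606658  88.        ]]
pf rim [[ 552.15254841 -276.76143651   36.        ]]
134
[[459.54056 273.75677]
 [465.50003 269.5    ]
 [486.31082 298.63513]
 [480.35135 302.8919 ]] [[504.7, -309.2, 20.0], [515.9, -324.8, 20.0], [442.7, -376.2, 20.0], [431.7, -360.7, 20.0]] [[ 466.08518393 -348.90123443   20.        ]]
handle S [[ 471.55815753 -337.56668858   20.        ]]
tamper top [[531.96165039 368.39899651  75.        ]] base [[529.29946488 363.94385369  20.        ]] S [[531.94021121 372.01913046  75.        ]]
```

Call:
jog_arm --steps '[0,9,-3,1,-5,0,18,-6,2,-10,0,28,-9,3,-15,0,38.1,-12.3,3.5,-20,0,38.1,-12.3,3.5,-20,0,38.1,-12.3,3.5,-20,0,38.1,-12.3,3.5,-20,0,38.1,-12.3,3.5,-20,0,38.1,-12.3,3.5,-20,0,38.1,-12.3,3.5,-20,0,38.1,-12.3,3.5,-20,0,38.1,-12.3,3.5,-20,0,38.1,-12.3,3.5,-20]'

```text
time_s: 1.4
ee_pos: [497.5, -318.8, 179.2]
ee_rot: [180.0, 0.0, 37.2]
force: [-0.2, 1.0, 0.1]
gripper_width: 90.8
```

```bash
python3 - <<'E'
from h import *
import pickle
s=env.state();print(s['time_s'],s['ee_pos'],s['ee_rot'],s['force'])
c=env.camera_params("wrist"); f=env.grab_frame("wrist")[:,:,::-1]; cv2.imwrite("pics/w1.png",f); pickle.dump(c,open("pics/w1.pkl","wb"))
print({k:np.round(v,3).tolist() for k,v in c.items()}, 'cam pos',-np.array(c['R']).T@c['t'])
E
```

```text
1.4 [ 497.45124192 -318.84222424  179.22992137] [1.79981275e+02 5.80480850e-03 3.72340184e+01] [-0.17341731  0.97842979  0.0723106 ]
{'fx': 371.648, 'fy': 371.648, 'cx': 323.121, 'cy': 241.783, 'R': [[0.606, -0.796, 0.0], [-0.761, -0.579, 0.294], [-0.234, -0.178, -0.956]], 't': [-555.347, 170.701, 418.181]} cam pos [ 564.01626454 -268.48342357  349.6105801 ]
```

View pics/w1.png

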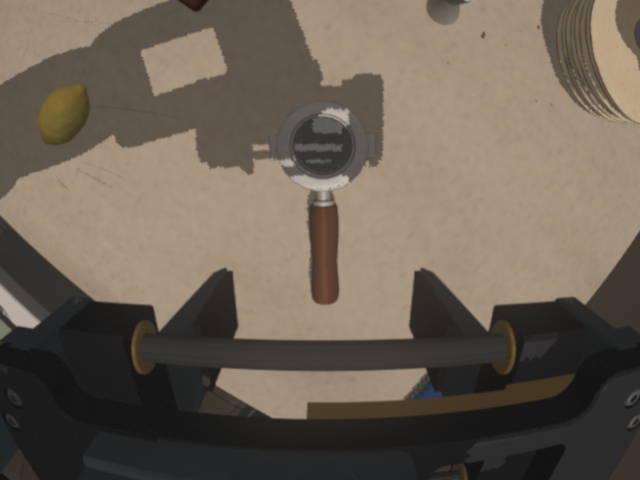

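The wrist view shows the portafilter with its rim centre near (322,146). The handle runs from (322,205) to (325,303), centred between the fingers.

```bash
python3 - <<'E'
from h import *
import pickle
c=pickle.load(open("pics/w1.pkl","rb")); f=cv2.imread("pics/w1.png");hsv=cv2.cvtColor(f,cv2.COLOR_BGR2HSV)
m=(hsv[...,0]<12)&(hsv[...,1]>110)&(hsv[...,2]>35)
for s,ce,l in blobs(m,800):
    y,x=np.nonzero(l)
    if x.mean()<280 or x.mean()>360: continue
    P=plane(c,np.c_[x,y],22,True)[:,:2]; r=cv2.minAreaRect(P.astype(np.float32)); print(s,r)
    mu=P.mean(0); w,v=np.linalg.eigh(np.cov(P.T)); d=v[:,1]; d*=np.sign(d[0])
    q=(P-mu)@d; print('mu',mu,'yaw',np.degrees(np.arctan2(d[1],d[0])),'ends',mu+d*q.min(),mu+d*q.max())
for uv,z in [((322,146),36),((322,147),36)]: print(plane(c,[uv],z,True))
# rim from ellipse box: left/right/top/bottom extents
P=plane(c,[(276,147),(369,147),(322,101),(322,192)],36,True);print(P,P.mean(0))
# stand hint
E
```

```text
[ 314  207   23   97 1835] ((472.98883056640625, -340.3758850097656), (95.4886703491211, 20.199316024780273), 37.92987823486328)
mu [ 475.08694567 -338.97593522] yaw 37.371480314663984 ends [ 435.13989812 -369.48626385] [ 511.07876165 -311.48649104]
[[ 553.27496333 -275.61475805   36.        ]]
[[ 552.60207825 -276.12647055   36.        ]]
[[ 529.54346844 -245.1244615    36.        ]
 [ 576.81980864 -307.28071549   36.        ]
 [ 583.54623676 -252.58830362   36.        ]
 [ 522.00424218 -299.38938548   36.        ]] [ 552.97843901 -276.09571652   36.        ]
```

Call:
jog_arm --steps '[0,0.1,0,4,-0.7,0,0.2,0,8,-0.7,0,0.2,0,12,-0.7,0,0.2,0,15,-0.7,0,0.2,0,16.5,-0.7,0,0.2,0,17.2,-0.7,0,0.2,0,17.5,-0.7,0,0.2,0,17.5,-0.7,1,0.2,0,17.5,-0.7,1,0.2,0,17.5,-0.7,1,0.2,0,17.5,-0.7,1,0.2,0,17.5,-0.7,1,0.2,0,17.5,-0.7,1,0.2,0,17.5,-0.7,1,0.2,0,17.5,-0.7,1,0.2,0,17.5,-0.7]' --force 55

```text
time_s: 3.05
ee_pos: [500.0, -316.6, 3.9]
ee_rot: [-180.0, 0.0, 38.0]
force: [-0.6, -1.2, -0.4]
gripper_width: 29.8
```

Call:
jog_arm --steps '[1,0,0,0,0,1,0,0,0,0,1,0,0,0,0,1,0,0,-0.5,0,1,0,0,-1.5,0,1,0,0,-4,0,1,0,0,-7,0,1,0,0,-10,0,1,0,0,-13,0,1,0,0,-16,0,1,0,0,-16,0,1,0,0,-16,0,1,0,0,-16,0]'

```text
time_s: 4.35
ee_pos: [498.8, -315.8, 162.2]
ee_rot: [-179.8, 0.1, 38.1]
force: [0.5, 0.6, -3.6]
gripper_width: 26.1
```

```bash
python3 - <<'E'
from h import *
import pickle
s=env.state();print(s['time_s'],s['ee_pos'],s['ee_rot'],s['force'],s['torque'],s['gripper_width'])
c=env.camera_params("wrist"); f=env.grab_frame("wrist")[:,:,::-1]; cv2.imwrite("pics/w2.png",f); pickle.dump(c,open("pics/w2.pkl","wb"))
E
```

```text
4.35 [ 498.79280663 -315.83732239  162.18390327] [-1.79794350e+02  8.05947551e-02  3.80560097e+01] [ 0.51497252  0.642043   -3.60272203] [-0.17744244  0.14920098  0.00025363] 26.057051075334364
```

View pics/w2.png

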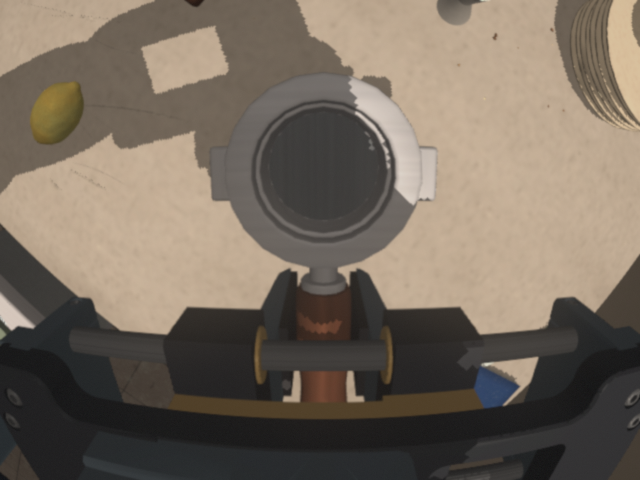

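Portafilter is held. Its rim circle spans about x 226–422 and y 73–267, with lugs at (211..437, 173).

```bash
python3 - <<'E'
from h import *
import pickle
c=pickle.load(open("pics/w2.pkl","rb")); tcp=np.array([498.8,-315.84,162.2]); yaw=np.radians(38.06)
X=np.array([np.cos(yaw),np.sin(yaw)]);Y=np.array([X[1],-X[0]])
for dz in (26,29,32,35):
    P=plane(c,[(226,165),(422,165),(324,73),(324,267),(211,173),(437,173)],tcp[2]+dz,True)[:,:2]-tcp[:2]
    q=np.c_[P@X,P@Y]; print(dz,'width',(q[1]-q[0]).round(1),'len',(q[2]-q[3]).round(1),'ctr(xmid,ymid)',((q[2]+q[3])/2).round(1),((q[0]+q[1])/2).round(1),'lug',q[5]-q[4],(q[4]+q[5])/2)
E
```

```text
26 width [ 0.1 77.6] len [78.  -0.1] ctr(xmid,ymid) [67.1  0.7] [70.9  0.7] lug [ 0.12296155 90.51154211] [67.88522559  0.68033755]
29 width [ 0.1 76. ] len [76.4 -0.1] ctr(xmid,ymid) [67.4  0.7] [71.1  0.7] lug [ 0.1204048  88.62952409] [68.2137442   0.68400635]
32 width [ 0.1 74.4] len [74.8 -0.1] ctr(xmid,ymid) [67.8  0.7] [71.4  0.7] lug [ 0.11784804 86.74750608] [68.54226281  0.68767514]
35 width [ 0.1 72.8] len [73.2 -0.1] ctr(xmid,ymid) [68.1  0.7] [71.7  0.7] lug [ 0.11529129 84.86548807] [68.87078142  0.69134394]
```

Call:
jog_arm --steps '[1,0.5,-0.7,-2,1,1,2,-2.6,-4,5,1,4,-5.3,-6,10,1,6.3,-8.3,-7,15,1,8.6,-11.3,-7.8,21,1,10.9,-14.4,-7.8,27,1,13.2,-17.4,-7.8,32,1,15.2,-20,-7.8,37,1,16.4,-21.7,-7.8,40,1,16.9,-22.3,-7.8,41.6,1,16.9,-22.3,-7.8,41.6,1,16.9,-22.3,-7.8,41.6,1,16.9,-22.3,-7.8,41.6,1,16.9,-22.3,-7.8,41.6]'

```text
time_s: 5.8
ee_pos: [495.6, -37.5, 241.6]
ee_rot: [180.0, 0.0, -3.6]
force: [-0.8, 0.2, -3.3]
gripper_width: 25.6
```

```bash
python3 - <<'E'
from h import *
import pickle
s=env.state();print(s['time_s'],s['ee_pos'],s['ee_rot'],s['force'],s['torque'],s['gripper_width'])
c=env.camera_params("wrist"); f=env.grab_frame("wrist")[:,:,::-1]; cv2.imwrite("pics/w3.png",f); pickle.dump(c,open("pics/w3.pkl","wb"))
E
```

```text
5.8 [495.56657787 -37.5037787  241.61952701] [ 1.79990530e+02  3.83346574e-02 -3.59892581e+00] [-0.80124077  0.18379122 -3.32067134] [ 0.01450499  0.21067493 -0.02225721] 25.6021673841893
```

View pics/w3.png

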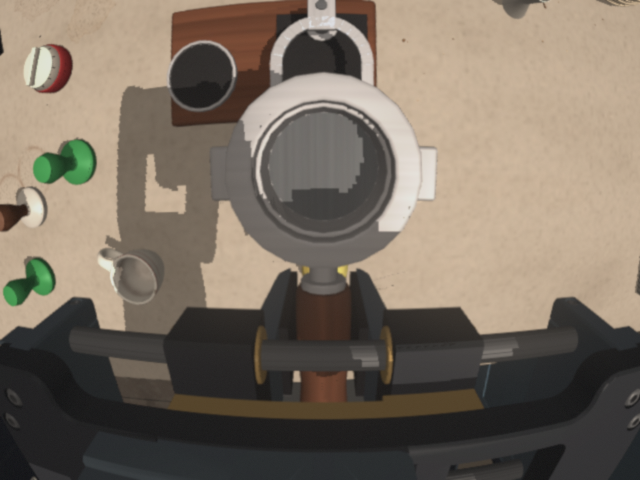

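Wrist view: the fork's arc lies behind the head, with outer edges near x 270 and 374 at row 70 and arc top at row ~16. The rest circle is at (202,76), and the base corners are visible.

```bash
python3 - <<'E'
from h import *
import pickle
from scipy.optimize import least_squares
c=pickle.load(open("pics/w3.pkl","rb")); f=cv2.imread("pics/w3.png");hsv=cv2.cvtColor(f,cv2.COLOR_BGR2HSV)
m=((hsv[...,1]<35)&(hsv[...,2]>115)); m[:, :255]=0; m[:,390:]=0
for y in range(24,76,6):
    x=np.nonzero(m[y])[0]; print(y,x.min(),x.max(),[int(a) for a in x[1:][np.diff(x)>2]],[int(a) for a in x[:-1][np.diff(x)>2]])
out=[]
for y in range(30,66,3):
    x=np.nonzero(m[y])[0]; out+=[(x.min()-.5,y),(x.max()+.5,y)]
P=plane(c,out,90,True)[:,:2]
yaw=np.radians(-3.6);X=np.array([np.cos(yaw),np.sin(yaw)]);Y=np.array([-X[1],X[0]])
def res(p):
    d=P-p[:2]; a=d@X; b=d@Y; return np.where(a>0,np.hypot(a,b),abs(b))-44
r=least_squares(res,[637,-45],loss='soft_l1');print('fork',r.x,np.abs(r.fun).max(),r.fun.round(1))
g=cv2.cvtColor(f,cv2.COLOR_BGR2GRAY)
# rest: lip bright ring
k=((hsv[...,1]<60)&(hsv[...,2]>110)); k[:, :160]=0;k[:,245:]=0;k[:35]=0;k[115:]=0
y,x=np.nonzero(k);e=cv2.fitEllipse(cv2.convexHull(np.c_[x,y].astype(np.int32)));print('ell',e); rc=plane(c,[e[0]],61,True)[0,:2];print('rest',rc)
d=rc-r.x; print('yaw from rest-fork',np.degrees(np.arctan2(-d[0],d[1])),np.linalg.norm(d))
# base edges: brown mask
b=(hsv[...,0]<14)&(hsv[...,1]>110);b[:, :165]=0;b[:,380:]=0;b[130:]=0
L=[(np.nonzero(b[y])[0].min(),y) for y in range(20,118,4)]; D=[(x,np.nonzero(b[:,x])[0].max()) for x in range(178,225,3)]
for n,Q in (('left',L),('front',D)):
    q=plane(c,Q,20,True)[:,:2]; vx,vy,_,_=cv2.fitLine(q.astype(np.float32),cv2.DIST_HUBER,0,.01,.01).ravel(); print(n,np.degrees(np.arctan2(vy,vx)),q[0],q[-1])
E
```

```text
24 292 351 [] []
30 284 359 [329, 339] [304, 336]
36 279 364 [311, 348] [295, 329]
42 276 367 [354] [289]
48 273 369 [358] [285]
54 271 371 [360] [283]
60 271 372 [361] [282]
66 271 372 [361] [282]
72 272 372 [322, 361] [282, 325]
fork [639.14546914 -45.2461984 ] 0.7955638066029067 [ 0.1  0.3  0.3  0.5  0.   0.3  0.   0.4 -0.5 -0.2 -0.  -0.5 -0.2 -0.6
 -0.1 -0.6  0.1 -0.4 -0.4 -0.8 -0.6 -0.2 -0.7 -0.3]
ell ((197.1170196533203, 87.22227478027344), (91.35183715820312, 113.86820983886719), 148.3510284423828)
rest [633.43683168  74.56242339]
yaw from rest-fork 2.7279642968008764 119.94454717544203
left 46.244606 [723.19016494 113.12800149] [612.21834756 119.14869566]
front 86.29134 [602.4742502  113.97822157] [598.94194408  62.06843158]
```

Call:
jog_arm --steps '[1,1,0,0,0,1,3,-0.1,0,0,1,5,-0.2,0,0,1,7,-0.2,0,0,1,7.8,-0.2,1,0,1,7.8,-0.2,3.5,0,1,7.8,-0.2,6.5,0,1,7.8,-0.2,9.5,0,1,7.8,-0.2,12,0,1,7.8,-0.2,13.2,0,1,7.8,-0.2,13.6,0,1,7.8,-0.2,13.6,0,1,7.8,-0.2,13.6,0,1,7.8,-0.2,13.6,0]'

```text
time_s: 7.25
ee_pos: [574.6, -39.8, 107.3]
ee_rot: [180.0, -0.2, -3.6]
force: [0.2, -0.1, -2.9]
gripper_width: 25.6
```

```bash
python3 - <<'E'
from h import *
import pickle
s=env.state();print(s['time_s'],s['ee_pos'],s['ee_rot'],s['force'],s['torque'],s['gripper_width'])
c=env.camera_params("wrist"); f=env.grab_frame("wrist")[:,:,::-1].copy(); pickle.dump(c,open("pics/w4.pkl","wb"));cv2.imwrite("pics/w4.png",f)
g=env.grab_frame("scene")[:,:,::-1]; cv2.imwrite("pics/s4.png",g)
a=cv2.resize(f[40:300,180:460],(430,400)); b=cv2.resize(g[170:270,270:360],(360,400),interpolation=2)
cv2.imwrite("pics/c4.png",np.hstack([a,b]))
E
```

```text
7.25 [574.61242004 -39.77977219 107.31582271] [ 1.79991417e+02 -1.64483686e-01 -3.55071795e+00] [ 0.22534458 -0.06417854 -2.93789245] [0.10116063 0.2672786  0.02646281] 25.577510085477275
```

View pics/c4.png

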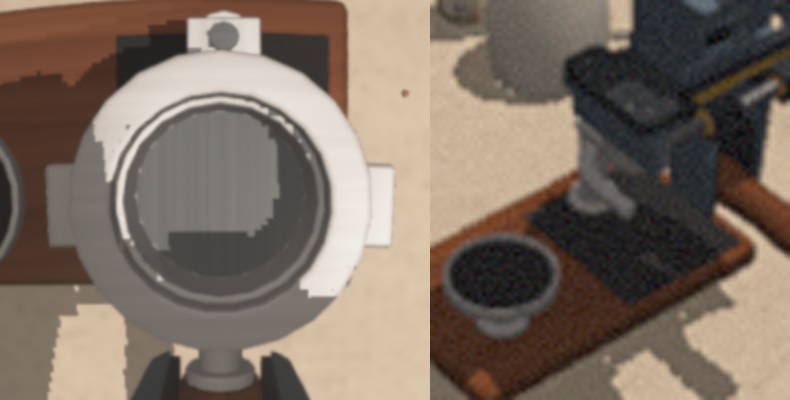

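Composite: head centre (crop x 221) is in line with the fork column (crop x 224), and the cup is just above the fork. Lowering.

Call:
jog_arm --steps '[1,-0.1,0,0.5,0,1,-0.15,0.05,1,0,1,-0.15,0.05,1.5,0,1,-0.15,0.05,2,0,1,-0.15,0.05,2.3,0,1,-0.15,0.05,2.6,0,1,-0.15,0.05,2.6,0,1,-0.15,0.05,2.6,0]'

```text
time_s: 8.15
ee_pos: [572.2, -40.1, 80.0]
ee_rot: [180.0, -0.0, -3.6]
force: [0.3, -0.2, -3.3]
gripper_width: 25.4
```

Call:
jog_arm --steps '[1,0,0,0.2,0,1,0,0,0.4,0,1,0,0,0.5,0,1,0,0,0.6,0,1,0,0,0.6,0]'

```text
time_s: 8.65
ee_pos: [572.0, -40.1, 73.8]
ee_rot: [180.0, 0.0, -3.5]
force: [-0.1, 0.2, -3.3]
gripper_width: 25.5
```

Call:
jog_arm --steps '[1,0,0,0.1,0,1,0,0,0.2,0,1,0,0,0.3,0,1,0,0,0.3,0]'

```text
time_s: 9.05
ee_pos: [572.0, -40.1, 70.8]
ee_rot: [180.0, 0.0, -3.6]
force: [-0.2, -0.1, -3.9]
gripper_width: 25.7
```

Call:
jog_arm --steps '[1,0.05,0,0.1,0,1,0.1,0,0.2,0,1,0.1,0,0.3,0,1,0.1,0,0.3,0]'

```text
time_s: 9.45
ee_pos: [573.1, -40.2, 68.1]
ee_rot: [180.0, -0.0, -3.5]
force: [-1.9, 0.3, 0.3]
gripper_width: 25.7
```

```bash
python3 - <<'E'
from h import *
s=env.state();print(s['ee_pos'],s['force'],s['torque'])
f=env.grab_frame("wrist")[:,:,::-1];cv2.imwrite("pics/w5.png",f);cv2.imwrite("pics/s5.png",env.grab_frame("scene")[:,:,::-1])
E
```

```text
[573.08495588 -40.17385146  68.08828062] [-1.86568455  0.29339214  0.25254602] [0.03485536 0.27985447 0.05673243]
```

Call:
jog_arm --steps '[1,0,0,0.05,0,1,0,0,0.1,0,1,0,0,0.1,0]'

```text
time_s: 9.85
ee_pos: [573.2, -40.2, 67.5]
ee_rot: [180.0, -0.0, -3.6]
force: [-2.9, 0.3, 4.4]
gripper_width: 25.8
```

Call:
jog_arm --steps '[1,0,0,0.05,0,1,0,0,0.1,0,1,0,0,0.1,0]'

```text
time_s: 10.15
ee_pos: [573.2, -40.2, 66.7]
ee_rot: [180.0, -0.0, -3.5]
force: [-4.1, 1.3, 6.2]
gripper_width: 25.8
```

Call:
jog_arm --steps '[1,0,0,0.03,0,1,0,0,0.05,0,1,0,0,0.05,0,1,0,0,0.05,0]' --force 4

```text
time_s: 10.55
ee_pos: [573.5, -40.2, 65.6]
ee_rot: [180.0, -0.0, -3.6]
force: [-2.3, -0.8, 4.9]
gripper_width: 26.9
```

Call:
jog_arm --steps '[0.65,0,0,0,0,0.5,0,0,0,0,0.4,0,0,0,0,0.4,0,0,0,0,0.4,0,0,-1,0,0.4,0,0,-4,0,0.4,0,0,-8,0,0.4,0,0,-12,0,0.2,0,0,-16,0,0,0,0,-17,0,0,0,0,-17,0]'

```text
time_s: 11.65
ee_pos: [574.1, -40.2, 238.0]
ee_rot: [180.0, -0.3, -3.6]
force: [0.2, -0.3, 0.2]
gripper_width: 76.0
```

```bash
python3 - <<'E'
from h import *
import pickle
s=env.state();print(s['time_s'],s['ee_pos'],s['ee_rot'],s['force'])
c=env.camera_params("wrist"); f=env.grab_frame("wrist")[:,:,::-1].copy(); pickle.dump(c,open("pics/w6.pkl","wb"));cv2.imwrite("pics/w6.png",f)
g=env.grab_frame("scene")[:,:,::-1]; cv2.imwrite("pics/s6.png",g)
a=cv2.resize(f[0:340,160:480],(400,425)); b=cv2.resize(g[170:276,270:370],(400,425),interpolation=2)
cv2.imwrite("pics/c6.png",np.hstack([a,b]))
E
```

```text
11.65 [574.13037771 -40.24374086 238.04134303] [179.98812483  -0.30149303  -3.55165073] [ 0.2255984  -0.2747673   0.23102235]
```

View pics/c6.png

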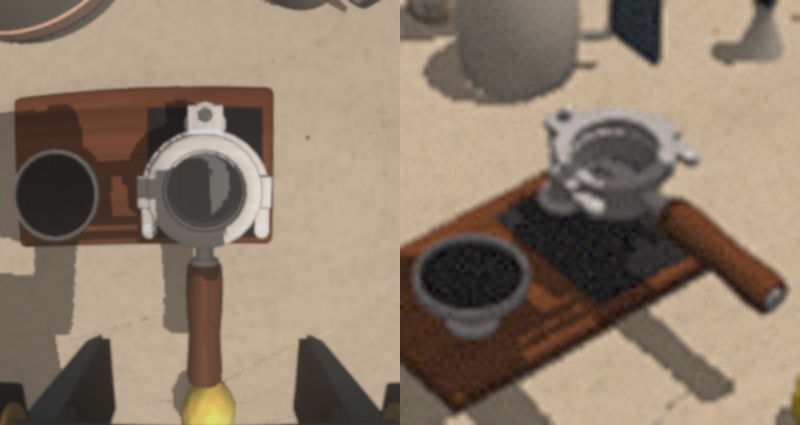

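The portafilter hangs in the fork, and both views show it level with the handle straight out. I'll check numerically and measure the rest.

```bash
python3 - <<'E'
from h import *
import pickle
c=pickle.load(open("pics/w6.pkl","rb")); f=cv2.imread("pics/w6.png");hsv=cv2.cvtColor(f,cv2.COLOR_BGR2HSV);g=cv2.medianBlur(cv2.cvtColor(f,cv2.COLOR_BGR2GRAY),3)
C=cv2.HoughCircles(g,cv2.HOUGH_GRADIENT,1,20,param1=80,param2=20,minRadius=25,maxRadius=56)
for x,y,r in (C[0] if C is not None else []):
    if 170<x<370 and 60<y<230: print('circ',x,y,r,'z61',plane(c,[(x,y)],61,True).round(1),'z100',plane(c,[(x,y)],100,True).round(1),'d',np.ptp(plane(c,[(x-r,y),(x+r,y)],61,True)[:,1]),np.ptp(plane(c,[(x-r,y),(x+r,y)],100,True)[:,1]))
m=(hsv[...,0]<14)&(hsv[...,1]>90);m[:215]=0;m[:,300:350]&=True;m[:,:305]=0;m[:,345:]=0;m[303:]=0
Q=np.array([(np.nonzero(m[y])[0].mean(),y) for y in range(222,300,3)]);q=plane(c,Q,84,True)[:,:2]
vx,vy,x0,y0=cv2.fitLine(q.astype(np.float32),cv2.DIST_HUBER,0,.01,.01).ravel();print('handle yaw',np.degrees(np.arctan(vy/vx)),q[0],q[-1], 'axis y at x=639', y0+vy/vx*(639-x0))
E
```

```text
circ 322.5 154.5 45.5 z61 [[636.4 -43.9  61. ]] z100 [[638.7 -44.1 100. ]] d 84.79063349797389 75.28500178401906
circ 205.5 156.5 32.9 z61 [[644.2  68.2  61. ]] z100 [[645.6  55.4 100. ]] d 67.33568386732588 59.78687587233217
circ 311.5 137.5 47.7 z61 [[653.  -34.8  61. ]] z100 [[653.4 -36.  100. ]] d 88.4893209706807 78.56904014408053
circ 333.5 137.5 46.6 z61 [[651.7 -55.1  61. ]] z100 [[652.3 -54.  100. ]] d 86.47202607120981 76.77789831814778
handle yaw -3.4898896 [577.2991873  -41.22337128] [503.2689402  -36.70894608] axis y at x=639 -44.985672
```

Call:
jog_arm --steps '[0.3,-1,-3,0,-4,0.35,-2.2,-7,0,-10,0.35,-3.3,-11,0.4,-17,0.35,-4.5,-15.4,0.4,-24,0.35,-5.7,-19.8,0.8,-31,0.35,-6.9,-24.2,0.8,-38,0.35,-8,-28.6,0.8,-45,0.35,-9,-32.6,0.8,-50,0.35,-9.6,-35.3,0.8,-53.5,0.35,-9.8,-36.4,0.8,-53.5,0.35,-9.8,-36.4,0.8,-53.5,0.35,-9.8,-36.4,0.8,-53.5,0.35,-9.8,-36.4,0.8,-53.5]'

```text
time_s: 13.05
ee_pos: [498.1, 327.6, 227.1]
ee_rot: [180.0, 0.1, 49.8]
force: [0.6, -0.1, 0.6]
gripper_width: 59.4
```

```bash
python3 - <<'E'
from h import *
import pickle
s=env.state();print(s['time_s'],s['ee_pos'],s['ee_rot'],s['force'],s['gripper_width'])
c=env.camera_params("wrist"); f=env.grab_frame("wrist")[:,:,::-1].copy(); pickle.dump(c,open("pics/w7.pkl","wb"));cv2.imwrite("pics/w7.png",f)
E
```

```text
13.05 [498.14089115 327.59055939 227.12120513] [1.79980739e+02 6.62523324e-02 4.98217604e+01] [ 0.58972624 -0.10823819  0.61247948] 59.40747691036343
```

View pics/w7.png

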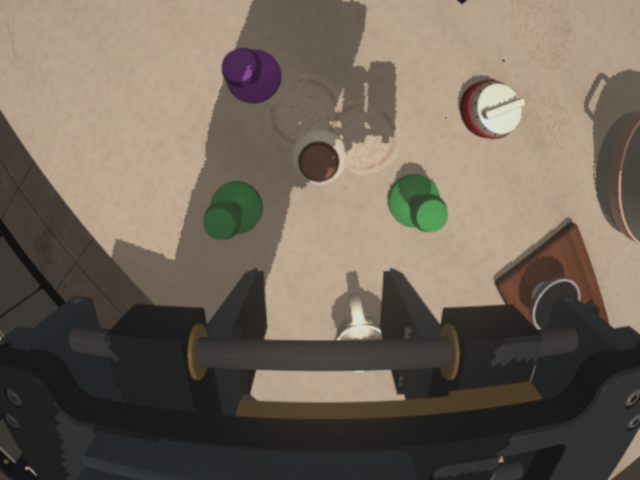

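The brown-handled tamper is at (319,160), with the purple look-alike at (250,75) and greens at (235,210) and (418,203). The cup at (358,330) lies behind.

```bash
python3 - <<'E'
from h import *
import pickle
c=pickle.load(open("pics/w7.pkl","rb")); f=cv2.imread("pics/w7.png");hsv=cv2.cvtColor(f,cv2.COLOR_BGR2HSV)
w=f[120:200,270:370]; 
m=(hsv[...,0]<14)&(hsv[...,1]>90)&(hsv[...,2]<130);m[:120]=0;m[200:]=0;m[:,280:360]&=True;m[:,:280]=0;m[:,360:]=0
for s,ce,l in blobs(m,200): print(s,ce,'z70',plane(c,[ce],70,True))
b=(hsv[...,1]<45)&(hsv[...,2]>60);b[:120]=0;b[200:]=0;b[:,:280]=0;b[:,360:]=0
for s,ce,l in blobs(b,150):
    y,x=np.nonzero(l);h=cv2.convexHull(np.c_[x,y].astype(np.int32));cc,r=cv2.minEnclosingCircle(h);print('base',s,cc,r,plane(c,[cc],20,True))
for uv in [(235,210),(418,203),(250,75)]: print(plane(c,[uv],10,True).round())
print('cup',plane(c,[(360,340)],50,True).round())
yaw=np.radians(49.82);print(np.cos(yaw),np.sin(yaw))
E
```

```text
[ 300  143   38   37 1107] [318.19331527 160.90334237] z70 [[531.5754356  373.50545198  70.        ]]
base [292 130  49  50 524] (317.59051513671875, 155.8189697265625) 26.379669189453125 [[531.32091976 375.12852855  20.        ]]
[[425. 389.  10.]]
[[582. 267.  10.]]
[[534. 486.  10.]]
cup [[441. 197.  50.]]
0.6451910332955676 0.7640212893336139
```

Call:
jog_arm --steps '[0.35,2,-0.2,1,0,0.35,4.5,-0.4,3,0,0.35,5.7,-0.45,6,0,0.35,5.7,-0.45,9,0,0.35,5.7,-0.45,12,0,0.35,5.7,-0.45,15,0,0.35,5.7,-0.45,17,0,0.35,5.7,-0.45,18,0,0.35,5.7,-0.45,18.1,0,0.35,5.7,-0.45,18.1,0,0.35,5.7,-0.45,18.1,0]'

```text
time_s: 14.2
ee_pos: [532.1, 376.1, 48.0]
ee_rot: [180.0, -0.2, 49.9]
force: [-0.2, 0.1, 0.1]
gripper_width: 59.3
```

Call:
jog_arm --steps '[0.6,0,0,0,0,0.8,0,0,0,0,1,0,0,0,0,1,0,0,0,0,1,0,0,0,0,1,0,0,0,0,1,0,0,0,0]' --force 45

```text
time_s: 14.9
ee_pos: [531.9, 375.6, 47.0]
ee_rot: [179.9, -0.1, 50.0]
force: [3.2, -3.8, 4.5]
gripper_width: 34.0
```

Call:
jog_arm --steps '[1,0,0,-0.5,0,1,0,0,-2,0,1,0,0,-5,0,1,0,0,-8,0,1,0,0,-11,0,1,0,0,-14,0,1,-1,0.9,-16,2,1,-3.5,3,-16,8,1,-6.5,5.6,-16,15,1,-9.5,8.1,-16,22,1,-12.5,10.7,-16,29,1,-15.5,13.3,-16,36,1,-18.5,15.8,-16,42,1,-21,18,-16,47,1,-22.6,19.4,-16,50,1,-23.2,19.9,-16,50,1,-23.2,19.9,-16,50,1,-23.2,19.9,-16,50,1,-23.2,19.9,-16,50]'

```text
time_s: 16.8
ee_pos: [533.9, 71.4, 206.1]
ee_rot: [-180.0, 0.0, 0.0]
force: [-0.3, -1.0, -4.6]
gripper_width: 33.9
```

```bash
python3 - <<'E'
from h import *
import pickle
s=env.state();print(s['time_s'],s['ee_pos'],s['ee_rot'],s['force'],s['torque'],s['gripper_width'])
c=env.camera_params("wrist"); f=env.grab_frame("wrist")[:,:,::-1].copy(); pickle.dump(c,open("pics/w8.pkl","wb"));cv2.imwrite("pics/w8.png",f)
E
```

```text
16.8 [533.9015493   71.43103225 206.11704185] [-1.79960459e+02  4.57877036e-02  4.90728382e-02] [-0.29057331 -0.98838866 -4.60160845] [ 0.11883624  0.03953061 -0.03121257] 33.85070802080148
```

View pics/w8.png

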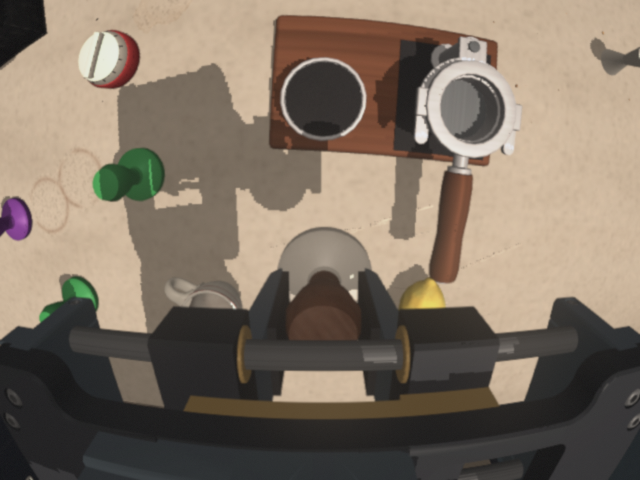

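The tamper is held, with its base edge spanning x 277–371 and front edge at (325,228). The rest circle is centred at about (323,98).

```bash
python3 - <<'E'
from h import *
import pickle
c=pickle.load(open("pics/w8.pkl","rb")); f=cv2.imread("pics/w8.png");g=cv2.medianBlur(cv2.cvtColor(f,cv2.COLOR_BGR2GRAY),3)
C=cv2.HoughCircles(g[:170],cv2.HOUGH_GRADIENT,1,20,param1=80,param2=20,minRadius=35,maxRadius=55)
for x,y,r in C[0]:
    if x<380: 
        q=plane(c,[(x-r,y),(x+r,y),(x,y-r),(x,y+r)],61,True)[:,:2]
        print('rest',x,y,r,q.mean(0).round(1),np.ptp(q,axis=0))
tcp=np.array([533.9,71.4,206.1])
# lip mask fit
hsv=cv2.cvtColor(f,cv2.COLOR_BGR2HSV);k=((hsv[...,1]<50)&(hsv[...,2]>90)).astype(np.uint8);k[:50]=0;k[150:]=0;k[:,:272]=0;k[:,375:]=0
bl=max(blobs(k,50),key=lambda b:b[0][4]);y,x=np.nonzero(bl[2]);P=plane(c,np.c_[x,y],61,True)[:,:2]
cc,r=cv2.minEnclosingCircle(P.astype(np.float32));print('lip enclosing',cc,r,bl[0])
for z in (159+20,159+8):
    P=plane(c,[(277,275),(371,275),(325,228)],z,True)-tcp; print(z,P.round(1).tolist())
E
```

```text
rest 321.5 98.5 41.1 [645.4  72.7] [70.59192234 68.58270423]
lip enclosing (645.3684692382812, 71.58788299560547) 36.05619812011719 [ 280   58   86   83 1130]
179 [[2.8, 26.2, -27.1], [2.9, -28.0, -27.1], [30.8, -1.4, -27.1]]
167 [[-2.2, 27.8, -39.1], [-2.1, -29.6, -39.1], [27.6, -1.4, -39.1]]
```

Call:
jog_arm --steps '[1,1,0,0,0,1,3,0,0,0,1,5.5,-0.1,0,0,1,8,-0.1,0,0,1,10,-0.1,0.5,0,1,11,-0.1,2,0,1,11.3,-0.1,4,0,1,11.3,-0.1,6,0,1,11.3,-0.1,8,0,1,11.3,-0.1,9,0,1,11.3,-0.1,9,0,1,11.3,-0.1,9,0,1,11.3,-0.1,9,0]'

```text
time_s: 18.15
ee_pos: [648.0, 71.1, 117.7]
ee_rot: [-180.0, -0.1, -0.0]
force: [0.0, -0.2, -4.3]
gripper_width: 34.4
```

```bash
python3 - <<'E'
from h import *
import pickle
s=env.state();print(s['time_s'],s['ee_pos'],s['ee_rot'],s['force'],s['torque'],s['gripper_width'])
c=env.camera_params("wrist"); f=env.grab_frame("wrist")[:,:,::-1].copy(); pickle.dump(c,open("pics/w9.pkl","wb"));cv2.imwrite("pics/w9.png",f)
g=env.grab_frame("scene")[:,:,::-1]; t=env.grab_frame("top")[:,:,::-1]
a=cv2.resize(f[140:340,200:440],(480,400)); b=cv2.resize(g[170:290,240:336],(320,400),interpolation=2)
cv2.imwrite("pics/c9.png",np.hstack([a,b]))
E
```

```text
18.15 [648.01324959  71.14835797 117.70948661] [-1.79989893e+02 -1.45987599e-01 -4.41663078e-02] [ 0.01372829 -0.23674289 -4.26156818] [ 0.03608484 -0.0494821   0.02586929] 34.44239730797816
```

View pics/c9.png

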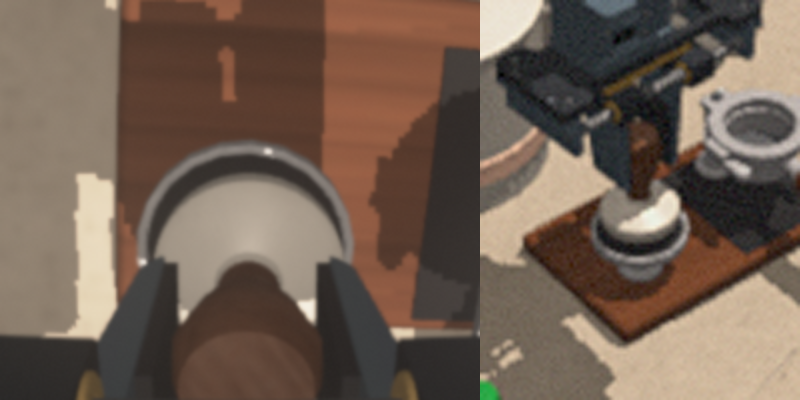

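```bash
python3 - <<'E'
from h import *
import pickle
c=pickle.load(open("pics/w9.pkl","rb"))
print('lip front/left/right',plane(c,[(323,210.5),(269.5,262),(376.5,262)],61,True).round(1).tolist())
for dz in (8,15,20): print('base front',plane(c,[(324.5,228)],70.7+dz,True).round(1).tolist())
E
```

```text
lip front/left/right [[682.3, 70.8, 61.0], [648.0, 105.9, 61.0], [648.0, 35.7, 61.0]]
base front [[675.7, 69.9, 78.7]]
base front [[677.5, 70.0, 85.7]]
base front [[678.9, 70.0, 90.7]]
```

Call:
jog_arm --steps '[1,-0.05,-0.05,0.1,0,1,-0.1,-0.1,0.3,0,1,-0.1,-0.1,0.5,0,1,-0.1,-0.1,0.6,0,1,-0.1,-0.1,0.6,0]'

```text
time_s: 18.8
ee_pos: [646.0, 72.0, 110.1]
ee_rot: [180.0, 0.0, -0.1]
force: [0.4, 0.4, -4.4]
gripper_width: 34.4
```

Call:
jog_arm --steps '[1,0.05,0,0.1,0,1,0.1,0,0.2,0,1,0.1,0,0.3,0,1,0.1,0,0.35,0,1,0.1,0,0.4,0,1,0.1,0,0.4,0]'

```text
time_s: 19.4
ee_pos: [647.1, 72.0, 106.4]
ee_rot: [180.0, 0.0, -0.1]
force: [0.7, -0.4, -4.8]
gripper_width: 33.7
```

Call:
jog_arm --steps '[1,0,0,0.05,0,1,0,0,0.1,0,1,0,0,0.1,0]'

```text
time_s: 19.7
ee_pos: [647.1, 72.0, 105.4]
ee_rot: [180.0, 0.0, -0.1]
force: [0.3, 0.5, -4.3]
gripper_width: 34.0
```

Call:
jog_arm --steps '[1,0,0,0.05,0,1,0,0,0.1,0,1,0,0,0.1,0]'

```text
time_s: 20.0
ee_pos: [647.4, 71.9, 105.0]
ee_rot: [180.0, -0.1, -0.0]
force: [-1.4, -1.3, -0.9]
gripper_width: 34.1
```

Call:
jog_arm --steps '[1,0,0,0.05,0,1,0,0,0.05,0,1,0,0,0.05,0]'

```text
time_s: 20.3
ee_pos: [647.5, 71.9, 104.9]
ee_rot: [180.0, -0.1, -0.1]
force: [-1.3, -1.2, 3.7]
gripper_width: 34.3
```

Call:
jog_arm --steps '[1,0,0,0,0,1,0,0,0,0,0.55,0,0,0,0,0.45,0,0,0,0,0.4,0,0,0,0,0.35,0,0,0,0,0.35,0,0,0,0,0.35,0,0,-1,0,0.35,0,0,-3,0,0.35,0,0,-6,0,0.35,0,0,-9,0,0.35,-2,0,-12,0,0.35,-6,0,-13,0,0.35,-10,0,-13,0,0.35,-14,0,-13,0,0.35,-16,0,-13,0,0.35,-17,0,-13,0,0.35,-17,0,-13,0,0.35,-17,0,-13,0]' --force 4

```text
time_s: 22.2
ee_pos: [478.4, 72.2, 234.4]
ee_rot: [-180.0, -0.1, -0.1]
force: [1.5, -1.0, 0.0]
gripper_width: 59.3
```

```bash
python3 - <<'E'
from h import *
s=env.state();print(s['time_s'],s['ee_pos'],s['force'])
c=env.camera_params("wrist"); f=env.grab_frame("wrist")[:,:,::-1].copy()
g=env.grab_frame("scene")[:,:,::-1].copy(); cv2.imwrite("pics/s10.png",g);cv2.imwrite("pics/t10.png",env.grab_frame("top")[:,:,::-1])
a=cv2.resize(f[0:320,200:560],(450,400)); b=cv2.resize(g[160:280,240:345],(350,400),interpolation=2)
cv2.imwrite("pics/c10.png",np.hstack([a,b]));cv2.imwrite("pics/w10.png",f)
import pickle;pickle.dump(c,open("pics/w10.pkl","wb"))
E
```

```text
22.2 [478.37979446  72.24767439 234.38960581] [ 1.47005929 -0.98179805  0.03273666]
```

View pics/c10.png

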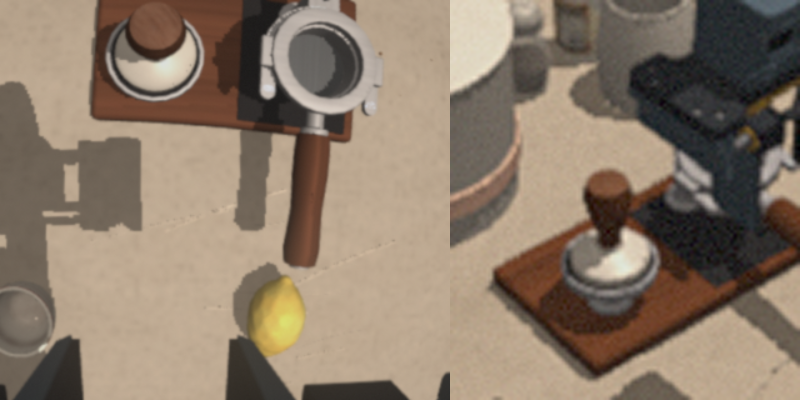

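The tamper stands upright inside the rest's lip and the portafilter is still seated, with cup, lemon and look-alikes undisturbed. I'm handing it in.

```bash
python3 -c "
from workcell import env
print(env.job_done(), env.state()['time_s'])"
```

```text
the job is handed in; nothing more can be done
the job is handed in; nothing more can be done
```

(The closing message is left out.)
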